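# Pack the blower kit and show the fan grille

## Robot

A 6-joint arm with a two-finger parallel gripper is mounted at the origin on the work surface. World frame = base frame: x ahead of the robot, y to its left, z up, the work surface at z = 0. Lengths are in m, angles in rad, forces in N, time in s.
With the tool pointing down it reaches from about 0.35 to 0.85 m from the base axis. Payload 8.1 kg.
Tool frame: the origin (TCP) lies between the finger pads; the fingertips stand 14 mm ahead of it and the grasp point (between the pads) lies 5 mm behind it (robot.tip_reach is the z of the fingertips in the tool frame, in m); z points along the fingers, y is the line along which they close (so a half turn about z gives the same grasp; the last joint's range is limited). The gripper opens to 93 mm and grips with 3 to 60 N. Pads are 15 mm wide; open, the fingers measure 128 mm over their backs; the gripper's body (75 mm by 188 mm) begins 65 mm behind the grasp point.
Start: joints at [-1.358, 0.13, 1.488, -0, 1.523, -0.085], TCP at [0.176, -0.574, 0.233] pointing down, gripper open.
Joint ranges: [-2.96, 2.96], [-0.89, 2.26], [0.02, 2.5], [-1.34, 4.48], [0, 2.73], [-2.66, 2.66]. Speed limits (rad/s): [2.39, 2.39, 2.79, 3.14, 3.14, 3.14].

## Interface

Orientations are given as a rotation vector (axis times angle).
In Python, from plant import robot gives the robot as it stands. The module is installed in compiled form; this text tells all that it offers.
- The arm moves only by the shell command python3 -m handwheel 'ROWS' [FORCE]. ROWS is JSON, a list of rows, each a list of 7 numbers: the closure, from -1 (fully open) to 1 (shut), then the shift along the tool's x, y, z each as a share of 100 cm, from -1 to 1, then the turn, a rotation vector about the tool's x, y, z each as a share of 180 degrees, from -1 to 1. In form: [[grip, tx, ty, tz, rx, ry, rz], ...]. A call has 1 to 20 rows; each row is the pose to reach, as a shift and turn from the pose commanded when the call began, along the tool's axes at that moment, turning the shorter way round; what a row does not reach only later rows make up. A row lasts 1/8 s, in which the tool goes at most 62.5 mm and 10.7 degrees, less where a joint would pass 70% of its speed; a pose out of reach is approached as far as the arm can. A call with a number of a shift or a turn outside -1 to 1 is refused whole. A call with a gripper value outside its range is refused whole. The fingers move at their own pace and stop on an object; FORCE is the grip in N (left out, the last holds). Time passes only in rows, so rows that repeat a pose let the fingers close. It gives the time, the measured TCP pose, the force, the opening and the grip force at its end, in the units of the state.
- robot.read_state(): the state, without advancing time (a new reading comes with each control period).
- robot.read_camera(name): name is "scene" or "top" or "wrist"; returns a dict with "frame" (420x560x3 uint8, red, green, blue), "fx", "fy", "cx", "cy" (pixels), "rvec" (rotation vector, rad) and "tvec" (3), from world to camera coordinates, as OpenCV has them; the wrist camera has in their place "T_tool_cam" (4x4, takes a point from camera to tool coordinates, whose origin is the TCP and whose axes are the flange's). Camera axes: x right, y down, z forward; pixel columns grow to the right and rows downward; lengths in m; the calibration is good to about 2 mm. A picture is of the moment at which its call begins: read the wrist's pose just before it. There is no depth.
- robot.close_job(): hands the job in; it is judged then, once.
Trained networks look in a picture, given as the dict that the camera call returned (one of the last four; its "shot" number tells which), for a name from the list of things; names that differ only in an ending like _2 or _b are one class to them, and where a whole thing is asked for, a point or a joint stands for the part that bears it (a point fixed in the world has none). Each returns a list of dicts, best first, with "conf" (0 to 1); they miss things now and then, are a little off and sometimes report something else, mostly with a low value. They report only what shows in the picture. A call takes as long as a camera call. They do not tell look-alikes from the thing itself.
- robot.regions_of(picture, name): "mask" (420x560 bool, what is visible of it) and "rect" ([left, top, right, bottom] in pixels, round what is visible of it).
The state is a dict: "t": time; "q": joint angles; "dq": joint speeds; "joint_torque": joint torques, N m; "tool_pos": TCP position; "orientation": TCP orientation; "force": force on the tool from outside, world axes, zero at the start; "wrist_torque": the same for the moment, N m; "opening": finger opening in m; "gripper_force": force on a finger pad.
Only numpy, scipy, OpenCV 4.12 (cv2) and the standard library are available. Lean on these libraries where they do the work, as an engineer would, in place of code of your own. Each camera call takes 0.05 s, during which the arm holds its last target. There are 200 camera calls.

## Task

Stand the capacitor can and the ignitor block upright in the open kit box beside the jar that is already there, all three in one row on its floor. Then draw the square fan grille out of the spring clip and hold it above the middle of the box, at least 5 cm clear of the packed parts, tilted halfway between upright and flat with its hub side facing obliquely upward for a last inspection. Finish still holding it there, with nothing but the gripper carrying it, and leave the other things on the shelf alone.

Things in the scene. Friction and masses are not known exactly. Their poses are not given: they have to be found in the camera images.
- kit_box: Open aluminium box fixed to the shelf, outside 60 (x) by 156 (y) by 40 high mm, walls and floor 4 mm thick, so inside 52 by 148 mm. Origin at the centre of its underside on the shelf; its y axis runs along its length, z up. It holds a single row of three parts along y, which stand 44 mm out of it.
- jar_mid (a point): Centre (half-way up) of the white jar with black lid, 42 mm diameter, 80 mm high, loose, 0.12 kg, already standing in the box near the end at the box's -y; z is up its axis. It may stay where it is.
- capacitor_mid (a point): Centre (half-way up) of the plain aluminium capacitor can, a cylinder 44 mm diameter, 80 mm high with two small 5 mm tags on top, standing on the shelf, about 0.15 kg; z is up its axis.
- ignitor_mid (a point): Centre (half-way up) of the grey ignitor block, 42 by 42 by 80 mm high, standing on the shelf, about 0.17 kg; x and y are square to its sides, z up.
- grille_mid (a point): Centre of the fan grille: square aluminium frame 112 x 112 x 8 mm, 0.13 kg, bars 18 mm wide all round, a cross and wires within, and a round hub 32 mm across, 6 mm proud on one side only. x: normal out of the hub side (level at the start, roughly away from the robot); z: to the upper edge, 56 mm from here. It stands upright in the clip, upper edge 124 mm above the shelf.
- clip_seat (a point): Black steel spring clip fixed to the shelf: the middle of its seat, 12 mm above the shelf, on which the grille's lower edge rests. Its base is 60 by 80 mm; its two jaws, 70 mm and 34 mm along y, the shorter one sprung along x, reach at most 50 mm above the shelf. x as the grille's x, z up: the grille is drawn out straight up, against about 5 N of friction.
- reflector_mid (a point): Bystander: silvered reflector bowl, 120 mm diameter, 58 high; its centre.
- thumbwheel_mid (a point): Bystander: bronze thumbwheel, 40 mm diameter, 20 high; its centre.
- envelope_mid (a point): Bystander: glass lamp envelope on a white ceramic base, 48 mm diameter, 90 high; its centre.
- mount_plate_mid (a point): Bystander: blue mounting plate lying flat, 60 by 90 by 6 mm; its centre.
- collar_mid (a point): Bystander: steel collar ring lying flat, 60 mm diameter, 18 high; its centre.
- screwdriver_grip (a point): Bystander: screwdriver lying on the shelf, 180 mm long; a point on its handle.
Not all that is in view belongs to the job. Of the things shaped like the part that bears grille_mid, the aluminium one is meant.

How it is judged:
On the way, in this order (a step that is already met when the one before it is completed fails the run):
1. jar, capacitor and ignitor stand upright in a row on the box floor, the last one let go, the grille still in its clip (x of jar_mid in the frame of kit_box between -0.012 and 0.012 m and y of jar_mid in the frame of kit_box between -0.058 and 0.058 m and z of jar_mid in the frame of kit_box between 0.038 and 0.05 m and angle between each of jar_mid, capacitor_mid, ignitor_mid's own z axis and vertical below 0.14 rad and x of capacitor_mid in the frame of kit_box between -0.012 and 0.012 m and y of capacitor_mid in the frame of kit_box between -0.058 and 0.058 m and z of capacitor_mid in the frame of kit_box between 0.038 and 0.05 m and x of ignitor_mid in the frame of kit_box between -0.012 and 0.012 m and y of ignitor_mid in the frame of kit_box between -0.058 and 0.058 m and z of ignitor_mid in the frame of kit_box between 0.038 and 0.05 m and contact force between the fingers and capacitor below 0.1 N and contact force between the fingers and ignitor below 0.1 N and distance between grille_mid and clip_seat below 0.065 m), for 0.2 s.
2. the grille is drawn up out of the clip in the gripper (height (world z) of grille_mid above 0.115 m and contact force between the fingers and grille above 0.5 N and contact force between grille and clip below 0.1 N), for 0.1 s.
At the end, for the whole second after the job is handed in: All three parts stand upright (within 8 deg) in a row on the box floor; the fingers alone hold the grille still, its centre within 70 mm horizontally of the box centre and over 175 mm above the shelf, the hub-side normal 30 to 60 deg from straight up (x of jar_mid in the frame of kit_box between -0.012 and 0.012 m and y of jar_mid in the frame of kit_box between -0.058 and 0.058 m and z of jar_mid in the frame of kit_box between 0.038 and 0.05 m and angle between each of jar_mid, capacitor_mid, ignitor_mid's own z axis and vertical below 0.14 rad and x of capacitor_mid in the frame of kit_box between -0.012 and 0.012 m and y of capacitor_mid in the frame of kit_box between -0.058 and 0.058 m and z of capacitor_mid in the frame of kit_box between 0.038 and 0.05 m and x of ignitor_mid in the frame of kit_box between -0.012 and 0.012 m and y of ignitor_mid in the frame of kit_box between -0.058 and 0.058 m and z of ignitor_mid in the frame of kit_box between 0.038 and 0.05 m and horizontal distance between grille_mid and kit_box below 0.07 m and height (world z) of grille_mid above 0.175 m and angle between grille_mid's own x axis and vertical between 0.52 and 1.05 rad and contact force between the fingers and grille above 0.5 N and linear speed of grille below 0.03 m/s and contact force between grille and kit_box below 0.1 N and contact force between grille and jar below 0.1 N and contact force between grille and capacitor below 0.1 N and contact force between grille and ignitor below 0.1 N and contact force between grille and clip below 0.1 N); the arm keeps its last pose, push and grip.
It fails at once if a bystander is moved by more than 25 mm (distance of any of reflector_mid, thumbwheel_mid, envelope_mid, mount_plate_mid, collar_mid, screwdriver_grip from where it was at the start of the episode above 0.025 m).
It also fails if it takes over 64 s, if anything falls off the work surface, if the arm or the gripper's body presses on something with over 40 N, if the wrist force passes 120 N, or if a joint passes its speed limit or range.

## Working session

There is one attempt and no reset: what is moved stays moved. The work goes in short steps, Python scripts to look and compute and a shell command to move; the robot and the scene stay as the last step left them, time stands still between calls to the robot, and variables do not carry over. Pictures are saved under pics/ and viewed, at most 10 in all, crops included, and the job is handed in when it is done.

```bash
mkdir -p pics; cat > h.py <<'E'
import numpy as np, cv2
from scipy.spatial.transform import Rotation as R
from plant import robot
names=["kit_box","jar_mid","capacitor_mid","ignitor_mid","grille_mid","clip_seat","reflector_mid","thumbwheel_mid","envelope_mid","mount_plate_mid","collar_mid","screwdriver_grip"]
def pose():
    s=robot.read_state(); T=np.eye(4); T[:3,:3]=R.from_rotvec(s["orientation"]).as_matrix(); T[:3,3]=s["tool_pos"]; return T
def cam(name):
    P=pose(); d=robot.read_camera(name)
    if name=="wrist": C=P@np.array(d["T_tool_cam"])
    else:
        C=np.eye(4); Rm=R.from_rotvec(d["rvec"]).as_matrix(); C[:3,:3]=Rm.T; C[:3,3]=-Rm.T@np.array(d["tvec"])
    return d,C
def ray(d,C,u,v):
    r=C[:3,:3]@np.array([(u-d["cx"])/d["fx"],(v-d["cy"])/d["fy"],1.0]); return C[:3,3],r/np.linalg.norm(r)
def atz(d,C,u,v,z):
    o,r=ray(d,C,u,v); return o+r*(z-o[2])/r[2]
def proj(d,C,p):
    q=C[:3,:3].T@(np.array(p)-C[:3,3]); return np.array([d["fx"]*q[0]/q[2]+d["cx"],d["fy"]*q[1]/q[2]+d["cy"]])
def save(d,n): cv2.imwrite("pics/"+n+".png",d["frame"][:,:,::-1])
E
python3 - <<'E'
from h import *
for c in ["scene","top"]:
    d,C=cam(c); save(d,c+"0"); print(c,C[:3,3].round(3),C[:3,2].round(2))
    for n in names:
        for r in robot.regions_of(d,n)[:3]:
            m=r["mask"]; v,u=np.nonzero(m); print(n,round(r["conf"],2),[int(x) for x in r["rect"]],m.sum(),round(u.mean(),1),round(v.mean(),1),"z0:",atz(d,C,u.mean(),v.mean(),0.04)[:2].round(3))
print(robot.read_state())
E
```

```text
scene [1.339 0.301 0.939] [-0.64 -0.28 -0.72]
kit_box 0.73 [321, 220, 393, 271] 1776 361.6 245.3 z0: [0.582 0.179]
jar_mid 0.81 [333, 210, 353, 237] 467 342.8 223.1 z0: [0.535 0.118]
capacitor_mid 0.71 [278, 170, 303, 204] 540 292.2 186.5 z0: [ 0.466 -0.041]
ignitor_mid 0.73 [253, 221, 275, 256] 687 263.3 240.6 z0: [ 0.66  -0.033]
ignitor_mid 0.67 [324, 224, 397, 272] 1705 362.6 245.7 z0: [0.582 0.182]
grille_mid 0.7 [157, 105, 204, 154] 1126 181.0 130.3 z0: [ 0.38  -0.422]
grille_mid 0.69 [191, 162, 229, 210] 966 207.9 183.7 z0: [ 0.544 -0.243]
grille_mid 0.28 [322, 219, 395, 266] 1806 361.8 245.1 z0: [0.582 0.18 ]
clip_seat 0.64 [188, 189, 221, 219] 435 205.6 203.6 z0: [ 0.609 -0.213]
reflector_mid 0.79 [158, 228, 218, 273] 1991 187.9 250.7 z0: [ 0.755 -0.177]
thumbwheel_mid 0.5 [228, 152, 243, 166] 153 234.0 159.5 z0: [ 0.433 -0.225]
envelope_mid 0.56 [315, 291, 339, 324] 586 326.7 305.6 z0: [0.766 0.161]
mount_plate_mid 0.57 [352, 191, 387, 207] 596 371.1 200.6 z0: [0.435 0.159]
collar_mid 0.87 [387, 296, 417, 324] 476 400.6 310.7 z0: [0.717 0.304]
screwdriver_grip 0.72 [135, 157
[... 1468 characters left out ...]
.0 z0: [ 0.548 -0.433]
{'t': 1.3, 'q': array([-1.35842359e+00,  1.30379391e-01,  1.48824024e+00, -9.52065389e-06,
        1.52299834e+00, -8.54021404e-02]), 'dq': array([-0.00113072,  0.00103376,  0.00068819,  0.00158679,  0.00031083,
        0.00027132]), 'joint_torque': array([-2.35199739e-03, -5.59774590e+01, -4.92047167e+01,  7.68485432e-02,
        2.32392806e-02,  1.19678194e-05]), 'tool_pos': array([ 0.1760506 , -0.57357845,  0.23262541]), 'orientation': array([-3.10681185e+00, -4.66014530e-01,  1.74313036e-05]), 'force': array([-0.07313739, -0.00842788, -0.40093905]), 'wrist_torque': array([-0.05806397, -0.00612797,  0.01314598]), 'gripper_force': 0.0, 'opening': 0.09290308472690992}
```

View images.

```bash
python3 -c "
import cv2
a=cv2.imread('pics/scene0.png')[90:340,120:430];cv2.imwrite('pics/s0c.png',cv2.resize(a,None,fx=2.4,fy=2.4,interpolation=cv2.INTER_CUBIC))
a=cv2.imread('pics/top0.png')[100:320,120:480];cv2.imwrite('pics/t0c.png',cv2.resize(a,None,fx=2.2,fy=2.2,interpolation=cv2.INTER_CUBIC))"
```

```text
(no output)
```

View pics/s0c.png

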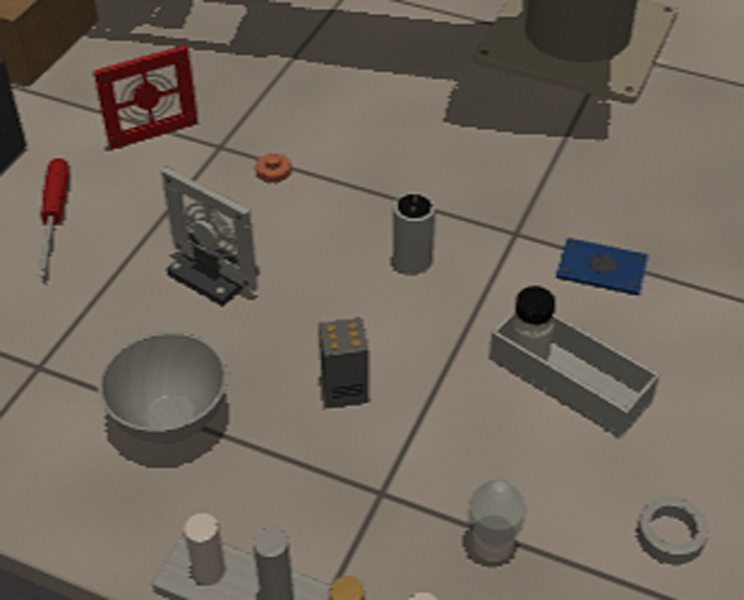

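View pics/t0c.png

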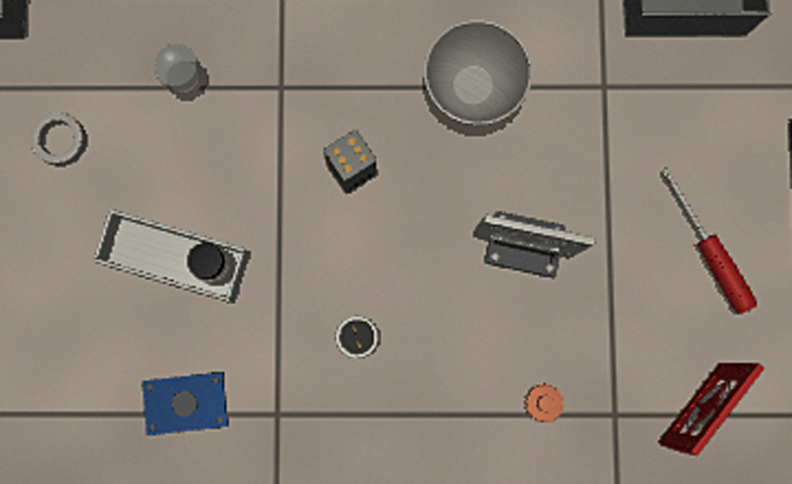

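```bash
cat >> h.py <<'E'
from scipy.optimize import minimize
def cyl(r,z0,z1):
    a=np.linspace(0,2*np.pi,32,endpoint=False); return np.vstack([np.c_[r*np.cos(a),r*np.sin(a),0*a+z] for z in (z0,z1)])
def boxp(a,b,z0,z1): return np.array([[x,y,z] for x in(-a/2,a/2) for y in(-b/2,b/2) for z in(z0,z1)])
MOD=dict(kit_box=boxp(.06,.156,0,.04),jar_mid=cyl(.021,.004,.084),capacitor_mid=cyl(.022,0,.08),ignitor_mid=boxp(.042,.042,0,.08),grille_mid=boxp(.008,.112,.012,.124))
def fit(name,views,p0,occl=()):
    # views: list of (d,C,mask,exclude-mask)
    S=4
    def cost(p):
        P=MOD[name]; c,s=np.cos(p[2]),np.sin(p[2]); W=np.c_[p[0]+c*P[:,0]-s*P[:,1],p[1]+s*P[:,0]+c*P[:,1],P[:,2]]
        t=0
        for d,C,m,e in views:
            uv=np.array([proj(d,C,w) for w in W]); h=cv2.convexHull((uv.astype(np.float32)+.5)*S).astype(np.int32)
            im=np.zeros((420*S,560*S),np.uint8); cv2.fillConvexPoly(im,h,255)
            a=cv2.resize(im,(560,420),interpolation=cv2.INTER_AREA)/255.*(~e); b=m&~e
            t+=1-np.minimum(a,b).sum()/np.maximum(a,b).sum()
        return t/len(views)
    best=minimize(cost,p0,method="Nelder-Mead",options=dict(initial_simplex=[p0]+[np.array(p0)+q for q in ([.01,0,0],[0,.01,0],[0,0,.25])],maxiter=90,xatol=2e-4,fatol=1e-4))
    return best.x,best.fun
def region(d,n,near=None):
    L=robot.regions_of(d,n)
    if near is not None: L=sorted(L,key=lambda r:np.hypot((r["rect"][0]+r["rect"][2])/2-near[0],(r["rect"][1]+r["rect"][3])/2-near[1]))
    return L[0]["mask"] if L else None
E
python3 - <<'E'
from h import *
V={n:[] for n in MOD}
G=dict(kit_box=[.57,.175,-.28],jar_mid=[.55,.12,0],capacitor_mid=[.47,-.04,0],ignitor_mid=[.66,-.03,-.4],grille_mid=[.58,-.226,-.23])
for c in ["scene","top"]:
    d,C=cam(c); M={}
    for n in list(MOD)+["clip_seat"]:
        g=G.get(n,[.58,-.22]); M[n]=region(d,n,proj(d,C,[g[0],g[1],.04]))
    Z=np.zeros((420,560),bool)
    for n in MOD:
        e=Z
        if n=="kit_box": e=M["jar_mid"]
        if n=="jar_mid": e=M["kit_box"]
        if n=="grille_mid": e=M["clip_seat"]
        V[n].append((d,C,M[n],cv2.dilate(e.astype(np.uint8),np.ones((3,3)))>0 if e.any() else e))
for n in MOD:
    x,f=fit(n,V[n],G[n]); print(n,x.round(4),round(f,3),*[ (fit(n,[v],x)[0].round(4)) for v in V[n]])
E
```

```text
kit_box [ 0.5588  0.1671 -0.2938] 0.048 [ 0.5583  0.1676 -0.3095] [ 0.5588  0.1663 -0.2885]
jar_mid [0.5493 0.1192 0.2771] 0.015 [0.5492 0.1192 0.3183] [0.5493 0.1192 0.2771]
capacitor_mid [ 0.4683 -0.0396  0.2091] 0.051 [ 0.4683 -0.0396  0.2129] [ 0.4683 -0.0396  0.2072]
ignitor_mid [ 0.6595 -0.0322 -0.9826] 0.087 [ 0.6625 -0.0316 -1.0304] [ 0.6592 -0.0322 -0.9951]
grille_mid [ 0.5746 -0.2237 -0.2102] 0.07 [ 0.5753 -0.2226 -0.2139] [ 0.5746 -0.2237 -0.2102]
```

```bash
cat > go.py <<'E'
import sys
from h import *
def togo(p,yaw,pitch=0,base=None):
    """shift/turn numbers to reach TCP p, tool y axis at world angle yaw, tool down; pitch tips z away about tool y/x"""
    y=np.array([np.cos(yaw),np.sin(yaw),0]); z=np.array([0,0,-1.]); Rt=np.c_[np.cross(y,z),y,z]@R.from_euler('x',pitch).as_matrix()
    P=pose() if base is None else base
    s=P[:3,:3].T@(np.array(p)-P[:3,3]); r=R.from_matrix(P[:3,:3].T@Rt).as_rotvec()/np.pi
    print("shift",s.round(4),"turn",r.round(4),"rows",max(np.linalg.norm(s)/.0625,np.linalg.norm(r)*180/10.7).round(1))
if __name__=="__main__":
    a=[float(x) for x in sys.argv[1:]]; togo(a[:3],a[3],*(a[4:]))
E
python3 go.py .4683 -.0396 .22 -.294
```

```text
shift [ 0.436  -0.4247  0.0126] turn [ 0.      0.     -0.3116] rows 9.7
```

```bash
python3 -m handwheel '[[-1,0.436,-0.4247,0.0126,0,0,-0.3116],[-1,0.436,-0.4247,0.0126,0,0,-0.3116],[-1,0.436,-0.4247,0.0126,0,0,-0.3116],[-1,0.436,-0.4247,0.0126,0,0,-0.3116],[-1,0.436,-0.4247,0.0126,0,0,-0.3116],[-1,0.436,-0.4247,0.0126,0,0,-0.3116],[-1,0.436,-0.4247,0.0126,0,0,-0.3116],[-1,0.436,-0.4247,0.0126,0,0,-0.3116],[-1,0.436,-0.4247,0.0126,0,0,-0.3116],[-1,0.436,-0.4247,0.0126,0,0,-0.3116],[-1,0.436,-0.4247,0.0126,0,0,-0.3116],[-1,0.436,-0.4247,0.0126,0,0,-0.3116]]' 30
python3 - <<'E'
from h import *
d,C=cam("wrist"); save(d,"w1"); print(C.round(3),d["fx"],d["cx"],d["cy"])
m=region(d,"capacitor_mid"); 
print(fit("capacitor_mid",[(d,C,m,np.zeros_like(m))],[.468,-.0396,0])); print(cv2.boundingRect(m.astype(np.uint8)))
E
```

```text
t: 3.5
tool_pos: [0.4681, -0.0398, 0.22]
orientation: [2.522, 1.873, -0.001]
force: [0.5, 0.1, -0.8]
opening: 0.093
gripper_force: 0.0
[[ 0.957 -0.28  -0.07   0.488]
 [-0.289 -0.929 -0.231  0.025]
 [-0.001  0.242 -0.97   0.373]
 [ 0.     0.     0.     1.   ]] 357.1896368216764 277.9824050926437 206.52437767443504
(array([ 0.47037567, -0.03899594,  0.1496276 ]), np.float64(0.026863775108537102))
(255, 162, 53, 62)
```

View pics/w1.png

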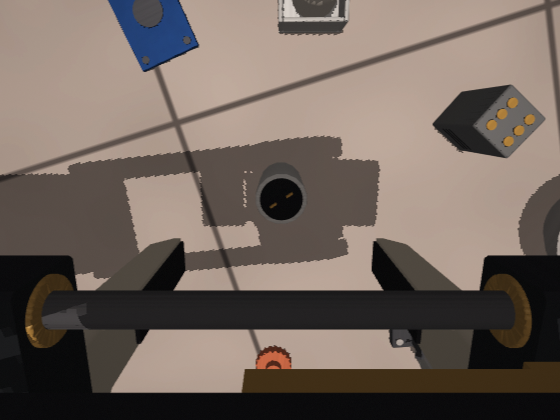

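```bash
python3 -m handwheel '[[-1,0.001,0.001,0.06,0,0,0],[-1,0.001,0.001,0.12,0,0,0],[-1,0.001,0.001,0.156,0,0,0],[-1,0.001,0.001,0.156,0,0,0],[1,0.001,0.001,0.156,0,0,0],[1,0.001,0.001,0.156,0,0,0],[1,0.001,0.001,0.156,0,0,0],[1,0.001,0.001,0.156,0,0,0],[1,0.001,0.001,0.156,0,0,0],[1,0.001,0.001,0.13,0,0,0],[1,0.001,0.001,0.08,0,0,0],[1,0.001,0.001,0.03,0,0,0]]' 30
python3 - <<'E'
from go import *
# box frame
b=np.array([.5588,.1668]);a=-.294
ex=np.array([np.cos(a),np.sin(a)]);ey=np.array([-np.sin(a),np.cos(a)])
j=np.array([.5493,.1192])-b; print("jar in box",j@ex,j@ey)
t=b-ey*.002; print(t); togo([*t,.19],a)
E
```

```text
t: 5.1
tool_pos: [0.4688, -0.0388, 0.1907]
orientation: [-2.522, -1.871, 0.002]
force: [0.7, -0.6, -1.7]
opening: 0.0438
gripper_force: 29.8
jar in box 0.004701288336538064 -0.04831053599347383
[0.55822043 0.16488582]
shift [0.2209 0.0266 0.0007] turn [-0.0005  0.0001  0.    ] rows 3.6
```

```bash
python3 -m handwheel '[[1,0.06,0.01,0,0,0,0],[1,0.11,0.02,0,0,0,0],[1,0.14,0.0266,0,0,0,0],[1,0.14,0.0266,0,0,0,0],[1,0.14,0.0266,0,0,0,0]]'
python3 - <<'E'
from go import *
d,C=cam("wrist"); save(d,"w2")
Z=np.zeros((420,560),bool); m=region(d,"kit_box"); j=region(d,"jar_mid"); c=region(d,"capacitor_mid")
D=lambda m:cv2.dilate(m.astype(np.uint8),np.ones((5,5)))>0
e=D(j) if j is not None else Z
if c is not None: e=e|D(c)
for n,mm,ee,g in (("kit_box",m,e,[.5588,.1668,-.294]),("jar_mid",j,D(m)|(D(c) if c is not None else Z),[.549,.119,0])):
    if mm is None: print(n,None);continue
    print(n,fit(n,[(d,C,mm,ee&~mm)],g),cv2.boundingRect(mm.astype(np.uint8)))
im=d["frame"].copy()
for mm,col in((m,(255,0,0)),(j,(0,255,0)),(c,(0,0,255))):
    if mm is not None: cv2.drawContours(im,cv2.findContours(mm.astype(np.uint8),0,2)[0],-1,col,1)
cv2.imwrite("pics/w2m.png",im[:,:,::-1]); print(pose()[:3,3])
E
```

```text
t: 5.72
tool_pos: [0.535, 0.0868, 0.1895]
orientation: [-2.522, -1.872, 0.002]
force: [-0.3, 0.4, -1.8]
opening: 0.0437
gripper_force: 29.8
kit_box (array([ 0.56088946,  0.16813596, -0.28170254]), np.float64(0.018372150010724897)) (240, 0, 79, 191)
jar_mid (array([0.54985648, 0.12192438, 0.0777392 ]), np.float64(0.0)) (259, 130, 52, 58)
[0.53528885 0.0863594  0.19006778]
```

View pics/w2m.png

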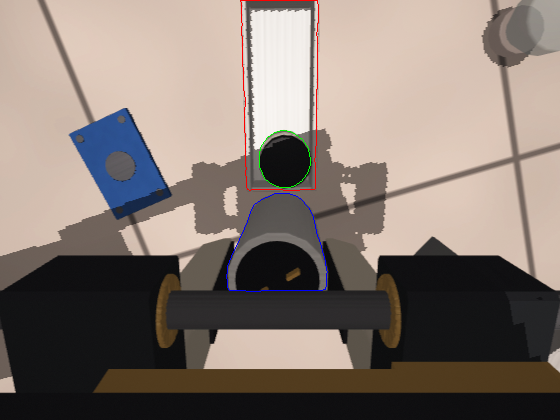

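```bash
python3 - <<'E'
from go import *
d,C=cam("wrist"); P=pose(); c=region(d,"capacitor_mid"); print(d["T_tool_cam"])
W=MOD["capacitor_mid"]-[0,0,.064]; W[:,2]*=-1
e=np.zeros((420,560),bool); e[288:]=True
def cost(p,S=4):
    uv=np.array([proj(d,P@np.block([[np.eye(3),np.zeros((3,1))],[0,0,0,1]])@np.eye(4) if 0 else C,(P@np.r_[w+[p[0],p[1],p[2]],1])[:3]) for w in W])
    im=np.zeros((420*S,560*S),np.uint8); cv2.fillConvexPoly(im,cv2.convexHull((uv.astype(np.float32)+.5)*S).astype(np.int32),255)
    a=cv2.resize(im,(560,420),interpolation=cv2.INTER_AREA)/255.*(~e); b=c&~e
    return 1-np.minimum(a,b).sum()/np.maximum(a,b).sum()
r=minimize(cost,[0,0,0],method="Nelder-Mead",options=dict(initial_simplex=[[0,0,0],[.005,0,0],[0,.005,0],[0,0,.005]],maxiter=100)); print(r.x,r.fun,cost([0,0,0]))
E
```

```text
[[ 2.70515889e-04 -9.70498236e-01 -2.41108067e-01  6.73795071e-02]
 [ 9.99999867e-01  3.68583583e-04 -3.61638105e-04  1.88443481e-04]
 [ 4.39837618e-04 -2.41107937e-01  9.70498207e-01 -1.52613851e-01]
 [ 0.00000000e+00  0.00000000e+00  0.00000000e+00  1.00000000e+00]]
[-0.00114603  0.00024674  0.00784729] 0.0418817009619471 0.05494799851977328
```

```bash
python3 - <<'E'
from go import *
b=np.array([.5603,.1677]);a=-.285; ey=np.array([-np.sin(a),np.cos(a)])
togo([*(b-.001*ey),.19],a)
E
```

```text
shift [0.0838 0.0002 0.0002] turn [ 0.0001 -0.     -0.0032] rows 1.3
```

```bash
python3 -m handwheel '[[1,0.05,0.0002,0,0,0,-0.0032],[1,0.0838,0.0002,0,0,0,-0.0032],[1,0.0838,0.0002,0,0,0,-0.0032],[1,0.0838,0.0002,0,0,0,-0.0032],[1,0.0838,0.0002,0.04,0,0,-0.0032],[1,0.0838,0.0002,0.07,0,0,-0.0032],[1,0.0838,0.0002,0.09,0,0,-0.0032],[1,0.0838,0.0002,0.105,0,0,-0.0032],[1,0.0838,0.0002,0.118,0,0,-0.0032],[1,0.0838,0.0002,0.121,0,0,-0.0032],[1,0.0838,0.0002,0.121,0,0,-0.0032]]'
```

```text
t: 7.4
tool_pos: [0.5623, 0.1672, 0.0717]
orientation: [2.511, 1.883, 0.006]
force: [-1.7, -2.8, 9.1]
opening: 0.0435
gripper_force: 30.0
```

```bash
python3 - <<'E'
from h import *
d,C=cam("scene"); d2,_=cam("wrist"); s=robot.read_state(); print(s["tool_pos"],s["force"],s["wrist_torque"])
a=cv2.resize(d["frame"][170:290,300:420],(480,480),interpolation=cv2.INTER_CUBIC); b=d2["frame"][100:340,200:360]; b=cv2.resize(b,(320,480))
cv2.imwrite("pics/p3.png",np.hstack([a,b])[:,:,::-1])
E
```

```text
[0.56224414 0.16727038 0.07173671] [-1.08444564 -3.54733924 10.26930624] [-0.64938348  0.36432741  0.01032134]
```

View pics/p3.png

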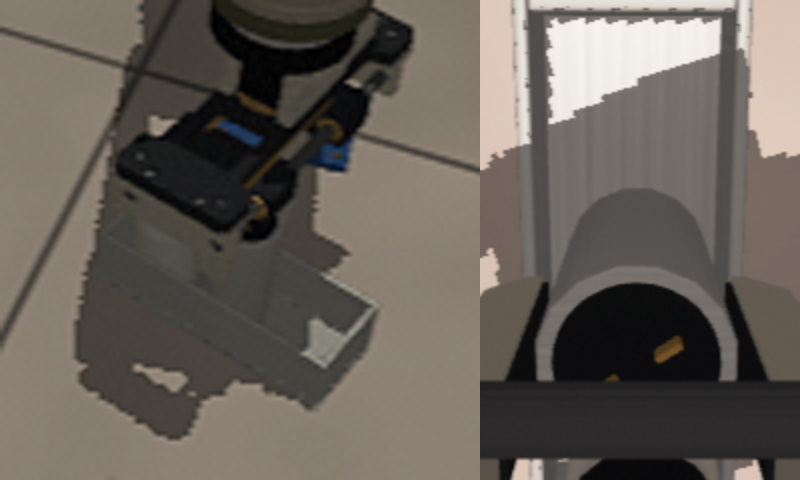

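```bash
python3 -m handwheel '[[1,0,0,-0.002,0,0,0],[1,0,0,-0.002,0,0,0],[-1,0,0,-0.002,0,0,0],[-1,0,0,-0.002,0,0,0],[-1,0,0,-0.002,0,0,0],[-1,0,0,-0.002,0,0,0],[-1,0,0,-0.05,0,0,0],[-1,0,0,-0.1,0,0,0],[-1,0,0,-0.13,0,0,0],[-1,0,0,-0.13,0,0,0]]'
python3 - <<'E'
from go import *
D=lambda m:cv2.dilate(m.astype(np.uint8),np.ones((5,5)))>0
for c in ("top","wrist","scene"):
    d,C=cam(c)
    g=[.5603,.1667]; m=region(d,"capacitor_mid",proj(d,C,[*g,.06])); k=region(d,"kit_box"); 
    if m is None: continue
    e=(D(k)&~m) if k is not None else np.zeros_like(m)
    M=MOD["capacitor_mid"].copy(); MOD["capacitor_mid"]=cyl(.022,.004,.084); x,f=fit("capacitor_mid",[(d,C,m,e)],[*g,0]); MOD["capacitor_mid"]=M; print(c,x[:2],f,m.sum())
togo([.660,-.032,.22],.58); togo([.660,-.032,.22],.58-np.pi/2)
print(robot.read_state()["q"])
E
```

```text
t: 8.75
tool_pos: [0.562, 0.1679, 0.2026]
orientation: [2.511, 1.883, 0.009]
force: [1.2, -0.9, -0.8]
opening: 0.0931
gripper_force: 0.0
wrist [0.5607273  0.16814311] 0.004070387927824992 2996
scene [0.56081615 0.16775335] 0.021983609499311996 516
shift [-0.1632  0.1522 -0.0221] turn [-0.0005  0.     -0.275 ] rows 4.6
shift [-0.1632  0.1522 -0.0221] turn [-0.0004  0.0004  0.225 ] rows 3.8
[ 2.02768102e-01  1.07178259e-01  1.57665277e+00 -1.99430989e-05
  1.45940819e+00  4.86819173e-01]
```

```bash
python3 -m handwheel '[[-1,-0.1632,0.1522,-0.0175,0,0,0.225],[-1,-0.1632,0.1522,-0.0175,0,0,0.225],[-1,-0.1632,0.1522,-0.0175,0,0,0.225],[-1,-0.1632,0.1522,-0.0175,0,0,0.225],[-1,-0.1632,0.1522,-0.0175,0,0,0.225],[-1,-0.1632,0.1522,-0.0175,0,0,0.225]]' 30
python3 - <<'E'
from go import *
d,C=cam("wrist"); m=region(d,"ignitor_mid",proj(d,C,[.66,-.032,.05]))
for g in (-.99,-.8,-1.2): x,f=fit("ignitor_mid",[(d,C,m,np.zeros_like(m))],[.66,-.032,g]); print(x,f)
im=d["frame"].copy(); cv2.drawContours(im,cv2.findContours(m.astype(np.uint8),0,2)[0],-1,(255,0,0),1)
P=MOD["ignitor_mid"]; c,s=np.cos(x[2]),np.sin(x[2])
for p in P:
    uv=proj(d,C,[x[0]+c*p[0]-s*p[1],x[1]+s*p[0]+c*p[1],p[2]]); cv2.circle(im,tuple(int(q) for q in uv.round()),3,(0,255,0),1)
cv2.imwrite("pics/w4.png",im[:,:,::-1]); togo([*x[:2],.064],x[2])
E
```

```text
t: 9.95
tool_pos: [0.66, -0.0313, 0.2159]
orientation: [-3.009, -0.9, 0.001]
force: [-0.7, -0.1, -0.6]
opening: 0.0928
gripper_force: 0.0
[ 0.66286581 -0.03081683 -0.99044918] 0.036565788616908956
[ 0.66290383 -0.03079372 -0.99015924] 0.036565788616908956
[ 0.66271691 -0.03083527 -0.98375859] 0.03722313204582506
shift [0.0022 0.0019 0.1522] turn [-0.0002  0.0001 -0.0015] rows 2.4
```

View pics/w4.png

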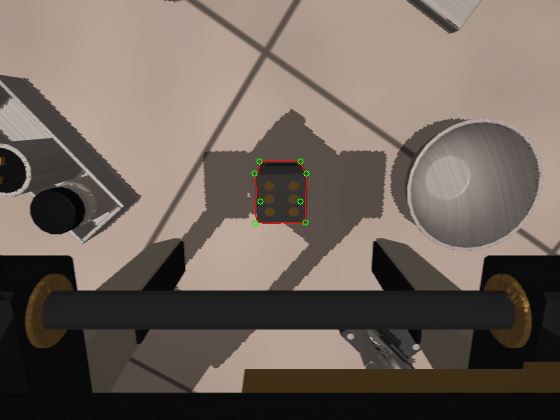

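```bash
python3 -m handwheel '[[-1,0.002,0.0015,0.06,0,0,-0.0015],[-1,0.002,0.0015,0.11,0,0,-0.0015],[-1,0.002,0.0015,0.15,0,0,-0.0015],[-1,0.002,0.0015,0.15,0,0,-0.0015],[1,0.002,0.0015,0.15,0,0,-0.0015],[1,0.002,0.0015,0.15,0,0,-0.0015],[1,0.002,0.0015,0.15,0,0,-0.0015],[1,0.002,0.0015,0.15,0,0,-0.0015],[1,0.002,0.0015,0.15,0,0,-0.0015]]' 30
python3 - <<'E'
from go import *
print(robot.read_state()["tool_pos"])
b=np.array([.5606,.168]);a=-.284; ey=np.array([-np.sin(a),np.cos(a)])
P=pose(); P[2,3]+=.13
togo([*(b+.047*ey),P[2,3]],a); togo([*(b+.047*ey),P[2,3]],a,0,P)
E
```

```text
t: 11.18
tool_pos: [0.663, -0.0321, 0.0668]
orientation: [3.008, 0.905, 0.0]
force: [-0.3, -0.7, 0.5]
opening: 0.0477
gripper_force: 0.0
[ 0.66299882 -0.03211505  0.06680301]
shift [ 0.0609 -0.2537 -0.13  ] turn [ 1.000e-04 -1.000e-04 -2.235e-01] rows 4.7
shift [ 0.0609 -0.2538 -0.    ] turn [ 1.000e-04 -1.000e-04 -2.235e-01] rows 4.2
```

```bash
python3 -m handwheel '[[1,0,0,0,0,0,0],[1,0,0,0,0,0,0],[1,0,0,0,0,0,0],[1,0,0,-0.05,0,0,0],[1,0,0,-0.1,0,0,0],[1,0,0,-0.13,0,0,0],[1,0.0609,-0.2537,-0.13,0,0,-0.2235],[1,0.0609,-0.2537,-0.13,0,0,-0.2235],[1,0.0609,-0.2537,-0.13,0,0,-0.2235],[1,0.0609,-0.2537,-0.13,0,0,-0.2235],[1,0.0609,-0.2537,-0.13,0,0,-0.2235],[1,0.0609,-0.2537,-0.13,0,0,-0.2235],[1,0.0609,-0.2537,-0.13,0,0,-0.2235],[1,0.0609,-0.2537,-0.13,0,0,-0.2235]]' 30
python3 - <<'E'
from go import *
d,C=cam("wrist"); save(d,"w5"); print(robot.read_state()["tool_pos"])
b=np.array([.5606,.168]);a=-.284; ey=np.array([-np.sin(a),np.cos(a)]); ex=np.array([np.cos(a),np.sin(a)])
togo([*(b+.047*ey),.071],a)
im=d["frame"].copy()
for x in(-.026,.026,-.03,.03):
  for y in(-.074,0,.074):
    q=b+x*ex+y*ey; uv=proj(d,C,[*q,.04])
    if 0<uv[0]<560 and 0<uv[1]<420: cv2.circle(im,tuple(int(t) for t in uv.round()),2,(0,255,0),-1)
cv2.imwrite("pics/w5m.png",im[:,:,::-1])
E
```

```text
t: 12.92
tool_pos: [0.5743, 0.2116, 0.1964]
orientation: [2.516, 1.881, -0.0]
force: [-0.4, 0.5, -1.4]
opening: 0.0415
gripper_force: 30.0
[0.57424148 0.21169679 0.1964324 ]
shift [ 0.0013 -0.0009  0.1254] turn [-0.      0.0001 -0.0008] rows 2.0
```

View pics/w5m.png

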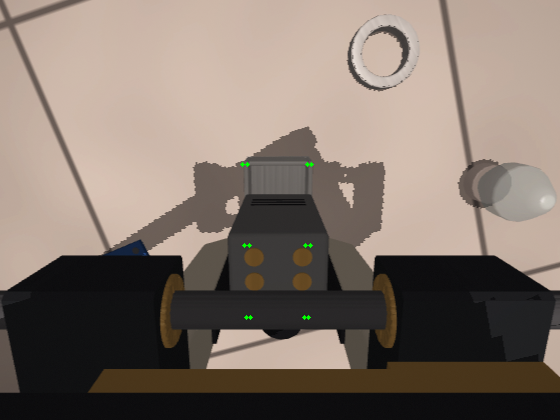

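```bash
python3 -m handwheel '[[1,0.001,0,0.04,0,0,0],[1,0.001,0,0.075,0,0,0],[1,0.001,0,0.095,0,0,0],[1,0.001,0,0.11,0,0,0],[1,0.001,0,0.12,0,0,0],[1,0.001,0,0.125,0,0,0],[1,0.001,0,0.125,0,0,0]]' 30
```

```text
t: 13.85
tool_pos: [0.5742, 0.2142, 0.0719]
orientation: [2.513, 1.885, 0.001]
force: [-0.1, 0.4, -2.0]
opening: 0.0419
gripper_force: 30.0
```

```bash
python3 -m handwheel '[[1,0,0,0.001,0,0,0],[-1,0,0,0.001,0,0,0],[-1,0,0,0.001,0,0,0],[-1,0,0,0.001,0,0,0],[-1,0,0,0.001,0,0,0],[-1,0,0,-0.05,0,0,0],[-1,0,0,-0.1,0,0,0],[-1,0,0,-0.16,0,0,0],[-1,-0.1,0,-0.16,0,0,0],[-1,-0.1,0,-0.16,0,0,0],[-1,-0.1,0,-0.16,0,0,0],[-1,-0.1,0,-0.16,0,0,0]]' 30
python3 - <<'E'
from go import *
d,C=cam("wrist"); save(d,"w6")
D=lambda m:cv2.dilate(m.astype(np.uint8),np.ones((5,5)))>0
b=np.array([.5606,.168]);a=-.284; ey=np.array([-np.sin(a),np.cos(a)]); ex=np.array([np.cos(a),np.sin(a)])
k=region(d,"kit_box")
for n,y in (("jar_mid",-.048),("capacitor_mid",0),("ignitor_mid",.047)):
    g=b+y*ey; m=region(d,n,proj(d,C,[*g,.06]))
    if m is None: print(n,None); continue
    MOD[n][:,2]=MOD[n][:,2]-MOD[n][:,2].min()+.004
    x,f=fit(n,[(d,C,m,D(k)&~m)],[*g,a]); print(n,(x[:2]-b)@ex,(x[:2]-b)@ey,x[2],f,m.sum())
togo([.5746,-.2237,.22],-.21)
togo([.5746,-.2237,.22],-.21+np.pi)
E
```

```text
t: 15.35
tool_pos: [0.5461, 0.1185, 0.2316]
orientation: [-2.514, -1.884, -0.001]
force: [-0.0, 0.5, -0.1]
opening: 0.0931
gripper_force: 0.0
jar_mid 0.003217244204329916 -0.04675462299553751 -0.19896683951891458 0.04934920537570797 1885
capacitor_mid -3.8031353112440263e-06 -0.0002715832070300136 -0.07373915205916111 0.007689439835958711 2176
ignitor_mid 0.00011603304535926239 0.04865233072659272 -0.2834875816903024 0.0036295095466007954 3040
shift [-0.321   0.1231  0.0113] turn [-0.0001  0.     -0.0232] rows 5.5
shift [-0.321   0.1231  0.0113] turn [0.000e+00 2.000e-04 9.768e-01] rows 16.4
```

View pics/w6.png

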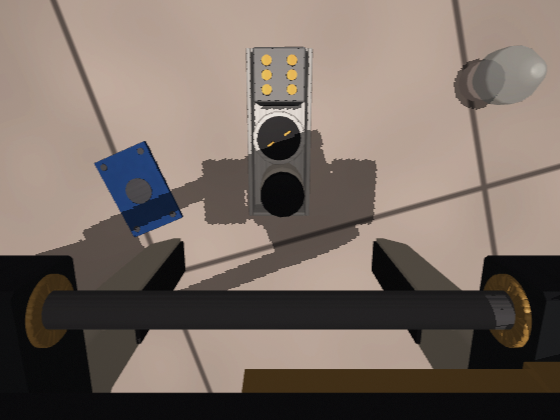

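```bash
python3 -m handwheel '[[-1,-0.321,0.1231,-0.019,0,0,-0.0232],[-1,-0.321,0.1231,-0.019,0,0,-0.0232],[-1,-0.321,0.1231,-0.019,0,0,-0.0232],[-1,-0.321,0.1231,-0.019,0,0,-0.0232],[-1,-0.321,0.1231,-0.019,0,0,-0.0232],[-1,-0.321,0.1231,-0.019,0,0,-0.0232],[-1,-0.321,0.1231,-0.019,0,0,-0.0232],[-1,-0.321,0.1231,-0.019,0,0,-0.0232]]' 45
python3 - <<'E'
from go import *
d,C=cam("wrist"); g=[.5746,-.2237,-.21]
m=region(d,"grille_mid",proj(d,C,[*g[:2],.1])); c=region(d,"clip_seat")
D=lambda m:cv2.dilate(m.astype(np.uint8),np.ones((5,5)))>0
im=d["frame"].copy()
e=np.zeros((420,560),bool)
x=g
if m is not None:
    e=D(c)&~m if c is not None else e
    x,f=fit("grille_mid",[(d,C,m,e)],g); print(x,f,m.sum()); cv2.drawContours(im,cv2.findContours(m.astype(np.uint8),0,2)[0],-1,(255,0,0),1)
cc,s=np.cos(x[2]),np.sin(x[2])
for p in MOD["grille_mid"]:
    uv=proj(d,C,[x[0]+cc*p[0]-s*p[1],x[1]+s*p[0]+cc*p[1],p[2]]); cv2.circle(im,tuple(int(q) for q in uv.round()),3,(0,255,0),1)
cv2.imwrite("pics/w7.png",im[:,:,::-1]); togo([*x[:2],.111],x[2]); print(robot.read_state()["tool_pos"])
E
```

```text
t: 16.6
tool_pos: [0.5743, -0.2235, 0.2501]
orientation: [-2.442, -1.975, -0.0]
force: [0.1, -0.1, 0.4]
opening: 0.093
gripper_force: 0.0
[ 0.57664018 -0.2229667  -0.21208865] 0.1658382978723405 1543
shift [0.0005 0.0022 0.1395] turn [-0.     -0.0001  0.0009] rows 2.2
[ 0.57441883 -0.22299978  0.25054594]
```

View pics/w7.png

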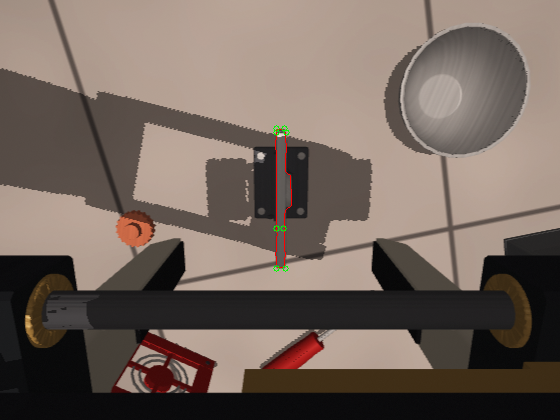

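```bash
python3 -m handwheel '[[-1,0.0005,0.0018,0.05,0,0,0],[-1,0.0005,0.0018,0.1,0,0,0],[-1,0.0005,0.0018,0.13,0,0,0],[-1,0.0005,0.0018,0.139,0,0,0],[-1,0.0005,0.0018,0.139,0,0,0],[1,0.0005,0.0018,0.139,0,0,0],[1,0.0005,0.0018,0.139,0,0,0],[1,0.0005,0.0018,0.139,0,0,0],[1,0.0005,0.0018,0.139,0,0,0],[1,0.0005,0.0018,0.139,0,0,0],[1,0.0005,0.0018,0.139,0,0,0],[1,0.0005,0.0018,0.139,0,0,0],[1,0.0005,0.0018,0.139,0,0,0],[1,0.0005,0.0018,0.139,0,0,0],[1,0.0005,0.0018,0.139,0,0,0],[1,0.0005,0.0018,0.139,0,0,0]]' 45
```

```text
t: 18.75
tool_pos: [0.5761, -0.2244, 0.1115]
orientation: [2.443, 1.975, 0.0]
force: [1.2, 0.1, -0.5]
opening: 0.0076
gripper_force: 45.0
```

```bash
python3 -m handwheel '[[1,0,0,-0.01,0,0,0],[1,0,0,-0.02,0,0,0],[1,0,0,-0.03,0,0,0],[1,0,0,-0.04,0,0,0],[1,0,0,-0.05,0,0,0],[1,0,0,-0.065,0,0,0],[1,0,0,-0.08,0,0,0],[1,0,0,-0.1,0,0,0],[1,0,0,-0.13,0,0,0],[1,0,0,-0.16,0,0,0],[1,0,0,-0.16,0,0,0],[1,0,0,-0.16,0,0,0]]' 45
python3 - <<'E'
from go import *
a=.2; pt=np.pi/4
for sg in(1,-1):
    y=np.array([np.cos(a),np.sin(a),0]); z=np.array([0,0,-1.]); Rt=np.c_[np.cross(y,z),y,z]@R.from_euler('x',sg*pt).as_matrix()
    g=np.array([.5606,.168,.24]); tcp=g-Rt[:,2]*.043; print(sg,"toolz",Rt[:,2].round(2),"hub n",Rt[:,1].round(2),tcp); togo(tcp,a,sg*pt)
s=robot.read_state(); print(s["q"],s["tool_pos"])
E
```

```text
t: 20.25
tool_pos: [0.5758, -0.2243, 0.2707]
orientation: [-2.442, -1.975, 0.001]
force: [0.5, 0.1, -3.3]
opening: 0.0072
gripper_force: 45.0
1 toolz [-0.69 -0.14 -0.71] hub n [ 0.69  0.14 -0.71] [0.5903995  0.17404066 0.27040559]
shift [ 0.3925 -0.0691  0.0004] turn [ 0.2461 -0.0515 -0.124 ] rows 6.4
-1 toolz [ 0.69  0.14 -0.71] hub n [0.69 0.14 0.71] [0.5308005  0.16195934 0.27040559]
shift [ 0.3682 -0.1249  0.0005] turn [-0.2467  0.0513 -0.1241] rows 6.2
[-4.54381288e-01  1.66997385e-01  1.37914368e+00  4.02077133e-06
  1.59635648e+00 -2.43311152e-01] [ 0.57576591 -0.22426107  0.27066991]
```

```bash
python3 -m handwheel '[[1,0.03,-0.01,-0.01,0,0,0],[1,0.07,-0.025,-0.02,0,0,0],[1,0.115,-0.04,-0.02,-0.0247,0.0051,-0.0124],[1,0.16,-0.055,-0.02,-0.0494,0.0103,-0.0248],[1,0.205,-0.07,-0.02,-0.0864,0.018,-0.0434],[1,0.25,-0.085,-0.02,-0.1234,0.0257,-0.062],[1,0.29,-0.1,-0.02,-0.1604,0.0334,-0.0806],[1,0.325,-0.11,-0.02,-0.1974,0.041,-0.0992],[1,0.35,-0.118,-0.02,-0.222,0.0462,-0.1116],[1,0.362,-0.122,-0.02,-0.2396,0.0498,-0.12],[1,0.3682,-0.1249,-0.02,-0.2467,0.0513,-0.1241],[1,0.3682,-0.1249,-0.02,-0.2467,0.0513,-0.1241],[1,0.3682,-0.1249,-0.02,-0.2467,0.0513,-0.1241],[1,0.3682,-0.1249,-0.02,-0.2467,0.0513,-0.1241],[1,0.3682,-0.1249,-0.02,-0.2467,0.0513,-0.1241]]' 45
python3 - <<'E'
from go import *
P=pose(); print(P.round(3)); g=P[:3,3]+P[:3,2]*.043; print("grille",g,np.degrees(np.arccos(P[2,1]))); 
for c in("scene","top"):
    d,C=cam(c); m=region(d,"grille_mid",proj(d,C,g)); v,u=np.nonzero(m); print(c,u.mean(),v.mean(),proj(d,C,g)); 
    uv=proj(d,C,g).astype(int)
    a=d["frame"][max(0,uv[1]-70):uv[1]+70,max(0,uv[0]-70):uv[0]+70]; a=cv2.resize(a,(400,400),interpolation=cv2.INTER_CUBIC)
    L=a if c=="scene" else np.hstack([L,a])
cv2.imwrite("pics/f.png",L[:,:,::-1])
E
```

```text
t: 22.12
tool_pos: [0.5313, 0.1614, 0.2917]
orientation: [1.599, 1.954, 0.81]
force: [-0.0, -0.0, -1.3]
opening: 0.0076
gripper_force: 45.0
[[-0.198  0.693  0.694  0.531]
 [ 0.98   0.14   0.14   0.161]
 [-0.     0.708 -0.707  0.292]
 [ 0.     0.     0.     1.   ]]
grille [0.56114743 0.16741611 0.26130531] 44.96345547481402
scene 372.8133903133903 166.25213675213675 [371.95960608 165.67267556]
top 179.11041292639138 197.7899461400359 [171.57452278 201.36285546]
```

View pics/f.png

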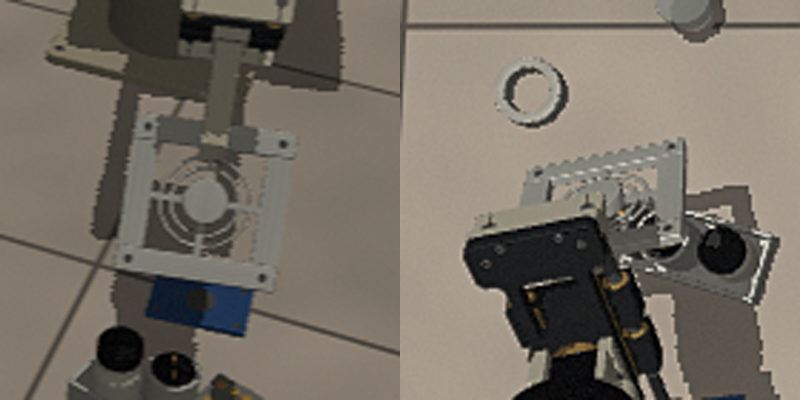

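The final view shows the grille held at 45°, hub side up, with its centre at about (372, 166) in the scene image, where the tool pose predicts it. The three parts are still upright in the box, so I am handing in.

```bash
python3 -c "
from plant import robot
print(robot.close_job())"
```

```text
the job is handed in; nothing more can be done
None
```

I handed the job in (no verdict was returned): the jar, capacitor and ignitor stand upright in one row in the box, and the gripper alone holds the grille about 26 cm above the shelf over the box centre, tilted 45° with its hub side up.

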